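# Lock one half of the desk box and hold the other half's lid open

### The arm

A 6-joint arm with a two-finger parallel gripper is mounted at the origin on a cart in front of the work surface, level with it; the furniture and walls round the work are solid. World frame = base frame: x ahead of the robot, y to its left, z up, the work surface at z = 0. Lengths are in mm, angles in rad, forces in N, time in s.
With the tool pointing down it reaches from about 350 to 875 mm from the base axis. Payload 4.2 kg.
Tool frame: the origin (TCP) lies at the very end of the fingers, on their centre line; the grasp point (between the pads) lies 19 mm behind it; z points along the fingers, y is the line along which they close (so a half turn about z gives the same grasp; the last joint's range is limited). The gripper opens to 85 mm and grips with 20 to 120 N. Pads are 22 mm wide; open, the fingers measure 114 mm over their backs; the gripper's body (76 mm by 85 mm) begins 54 mm behind the grasp point. The pads swing forward as they close: fully open they stand 13 mm farther back than shut.
Start: joints at [1.368, 0.385, 0.008, 0, -1.194, -0.259], TCP at [278.441, 559.526, 231.312] pointing down, gripper open.
Joint ranges: [-3.14, 3.14], [-1.21, 2.06], [-1.07, 1.41], [-3.16, 2.05], [-2.99, -0.16], [-3.1, 3.1]. Speed limits (rad/s): [2.79, 2.79, 3.14, 3.14, 3.14, 3.14].

### API

Orientations are given as a unit quaternion [x, y, z, w].
In Python, from bench import arm gives the robot as it stands. The module is installed in compiled form; this text tells all that it offers.
- The arm moves only by the tool drive_tool, never from a script. Its argument "targets" is a list of rows, each a list of 5 numbers: the closure, from -1 (fully open) to 1 (shut), then the shift along the tool's x, y, z in mm, then the turn about the tool's z in degrees. In form: [[grip, tx, ty, tz, roll], ...]. A call has 1 to 12 rows; each row is the pose to reach, as a shift and turn from the pose commanded when the call began, along the tool's axes at that moment; what a row does not reach only later rows make up. A row lasts 1/10 s, in which the tool goes at most 50 mm and 8.59 degrees, less where a joint would pass 70% of its speed; a pose out of reach is approached as far as the arm can. A call with a gripper value outside its range is refused whole. The fingers move at their own pace and stop on an object; the grip force is fixed at half the most. Time passes only in rows, so rows that repeat a pose let the fingers close. It gives the time, the measured TCP pose, the force, the opening and the grip force at its end, in the units of the state.
- arm.read_state(): the state, without advancing time (a new reading comes with each control period).
- arm.get_image(name): name is "side" or "top"; returns the picture (400x640x3 uint8, blue, green, red); there is no depth.
- arm.camera_params(name): a dict with "fov_y" (degrees; the focal length in pixels is half the picture's height over the tangent of half this angle, whatever the lens; pixels are square), "cx", "cy" (the principal point, pixels), "rvec" (rotation vector, rad) and "tvec" (3), from world to camera coordinates, as OpenCV has them. Camera axes: x right, y down, z forward; pixel columns grow to the right and rows downward; lengths in mm; the calibration is good to about 2 mm. A picture is of the moment at which its call begins. camera_params takes no time and is no camera call.
- arm.job_done(): hands the job in; it is judged then, once.
The state is a dict: "clock": time; "joints": joint angles; "joint_vel": joint speeds; "joint_efforts": joint torques, N m; "position": TCP position; "ee_rot": TCP orientation; "contact_force": force on the tool from outside, world axes, zero at the start; "wrist_torque": the same for the moment, N m; "gripper_width": finger opening in mm; "grasp_force": force on a finger pad.
Only numpy, scipy, OpenCV 4.12 (cv2) and the standard library are available. Lean on these libraries where they do the work, as an engineer would, in place of code of your own. Each camera call takes 0.05 s, during which the arm holds its last target. There are 200 camera calls.

### The job

I need something out of the right half of the grey desk box while its left half stays locked. First swing the brass hasp over until it lies flat, fully home over its staple; only then lift the blue lid by its wooden knob and hold it open at 50 degrees so that I can reach in. It would fall shut, so finish still holding the lid there by the knob, standing still; leave everything else on the table where it is.

Things in the scene. Friction and masses are not known exactly. Their poses are not given: they have to be found in the camera images.
- box: Grey desk box with two compartments side by side, fixed to the table: 150 (x) x 260 (y) x 73 high, turned by up to 0.35 rad either way. Origin: centre of its underside. Its +x points to the back of the box (away from the robot), +y to its left, z up. Left half (y > 0): always shut under a dark steel lid, with a brass hasp and a steel staple on top; the box's top there is at z = 73. Right half (y < 0): open inside, under a blue lid hinged along the back.
- hasp (a joint): Brass hasp strap on top of the left half, hinged near the left edge of the box, axis along the box's x. 0 = lying flat to the right, home over the staple; pi/2 = standing upright; it starts folded out to the left at 1.8 to 2.3 rad. Limits 0 and 2.5. The hinge is stiff (about 0.03 N m): the strap stays where it is left and must be pushed all the way; about 0.5 N at the tip moves it.
- hasp_hinge (a point): Point on the hasp's hinge axis, middle of the strap: box frame (0, 104, 76.5) mm.
- hasp_tip (a point): Centre of the curled end of the strap, a roll of 8 diameter and 30 long (along the box's x), 66 from the hinge. The strap is 28 wide and 3 thick. With the hasp home, the roll is at box (0, 38, 79.5) mm, its top at z = 83.5, and the staple (8 wide wire loop) stands at box (0, 66) mm up to z = 89 through the slot of the strap.
- lid (a joint): Blue lid of the right half, 125 wide, 154 deep, 8 thick. 0 = shut (start); grows as the front edge rises: angle above level, 0.873 rad = 50 degrees. Limits 0 and 1.45. A weak spring and its weight pull it shut from every angle; holding it takes about 2 N at the knob.
- lid_hinge (a point): Point on the lid's hinge axis, middle of the lid: box frame (70, -64.5, 69) mm. The axis runs along the box's y.
- knob: Light wooden dowel knob on the blue lid: a cylinder 18 in diameter and 36 long along the box's y, held by a flat steel stem (16 wide, 6 thick) 33 in front of the lid's front edge. Origin: centre of the dowel; 180 from the hinge axis, in the lid's plane; with the lid shut it is at box (-110, -64.5, 69) mm. Its flat ends can be pinched along the box's y, and the dowel turns freely on its stem, so the gripper may stay upright while the lid swings.
- cup: Bystander, loose: grey-beige stoneware beaker, 84 across, 96 high. Origin: centre of its underside. Leave it alone.
- cream_pot: Bystander, loose: round pot of hand cream with a grey lid, 69 across, 41 high. Origin: centre of its underside. Leave it alone.
- book_tan: Bystander, loose: brown notebook lying flat, 152 x 90 x 14. Origin: centre of its underside. Leave it alone.
- ink_bottle: Bystander, loose: dark blue ink bottle, 49 across, 58 high. Origin: centre of its underside. Leave it alone.
- matchbox: Bystander, loose: matchbox lying flat, 53 x 35 x 14. Origin: centre of its underside. Leave it alone.

How it is judged (in metres and radians):
On the way, in this order (a step that is already met when the one before it is completed fails the run):
1. the hasp lies home over its staple, the blue lid still shut (value of joint hasp below 0.12 rad and value of joint lid below 0.15 rad), for 0.2 s.
2. the blue lid is held at 50 degrees by its knob (value of joint lid between 0.7527 and 0.9927 rad and contact force between the fingers and knob above 0.3 N), for 0.3 s.
At the end, for the whole second after the job is handed in: The blue lid stands at 50 degrees (0.873 rad) within 0.12 rad (7 degrees), still (under 0.06 rad/s), with the fingers bearing on its knob (over 0.3 N); the hasp is home (under 0.12 rad) (all of step 2 and velocity of joint lid between -0.06 and 0.06 rad/s and value of joint hasp below 0.12 rad); the arm keeps its last pose, push and grip.
It fails at once if the blue lid lifted (over 0.15 rad) while the hasp is not home (over 0.15 rad) (value of joint each of lid, hasp above 0.15 rad).
It fails at once if a bystander moved by more than 30 mm (distance of any of cup, cream_pot, book_tan, ink_bottle, matchbox from where it was at the start of the episode above 0.03 m).
It also fails if it takes over 54 s, if anything falls off the work surface, if the arm or the gripper's body presses on something with over 40 N, if the wrist force passes 120 N, or if a joint passes its speed limit or range.

## Working session

There is one attempt and no reset: what is moved stays moved. The work goes in short steps, Python scripts to look and compute and a tool call to move; the robot and the scene stay as the last step left them, time stands still between calls to the robot, and variables do not carry over. Pictures are saved under pics/ and viewed, at most 10 in all, crops included, and the job is handed in when it is done.

Besides the shell and the picture viewer there is one more tool, called after "Emit:" as name([rows], argument=value, ...), one row to a line, values as JSON. drive_tool: Moves the arm, as the interface text tells. Its arguments: {"type":"object","properties":{"targets":{"type":"array","items":{"type":"array","items":{"type":"number"}}}},"required":["targets"]}

```bash
mkdir -p pics
python3 - <<'E'
from bench import arm
import cv2
for n in("top","side"):
    cv2.imwrite(f"pics/{n}0.png",arm.get_image(n)); print(n,arm.camera_params(n))
print(arm.read_state())
E
```

```text
top {'fov_y': 52.998395240852, 'cx': 314.9649262976483, 'cy': 197.42080531239304, 'rvec': array([ 2.15016864, -2.13808284,  0.12378065]), 'tvec': array([ -45.93116973,  620.46084981, 1134.6283681 ])}
side {'fov_y': 42.68313728113192, 'cx': 318.752019594022, 'cy': 199.51752340094131, 'rvec': array([ 2.23886419, -0.29132085,  0.16626044]), 'tvec': array([-599.24265548,  128.3270398 , 1812.23243777])}
{'clock': 0.1, 'joints': array([ 1.36759844e+00,  3.85490838e-01,  6.77249051e-03, -4.12074781e-04,
       -1.19402348e+00, -2.58594141e-01]), 'joint_vel': array([-0.00056854, -0.00124965,  0.00303224,  0.00198114,  0.00034477,
        0.00053823]), 'joint_efforts': array([-1.92573025e-04, -3.93322170e+01,  1.88929117e+01,  4.19787258e+00,
       -2.59780914e-03,  7.32697487e-06]), 'position': array([278.23229637, 559.07198729, 230.33155217]), 'ee_rot': array([ 9.73443861e-01, -2.28923712e-01, -1.64498084e-04,  9.77680344e-04]), 'contact_force': array([-0.17825947, -0.84768892,  0.31475252]), 'wrist_torque': array([ 0.00660137, -0.02320415,  0.00886663]), 'grasp_force': 0.0, 'gripper_width': 85.7154862170737}
```

View pics/top0.png

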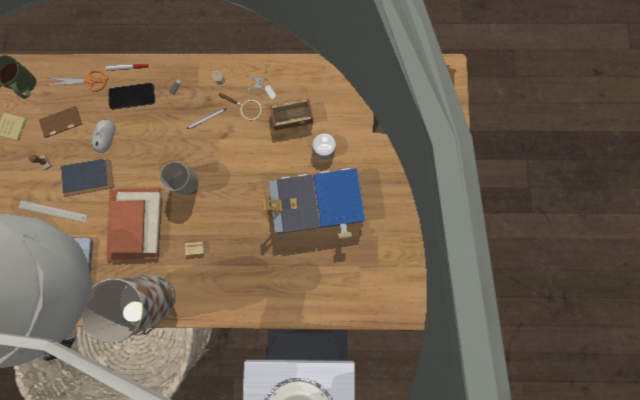

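View pics/side0.png

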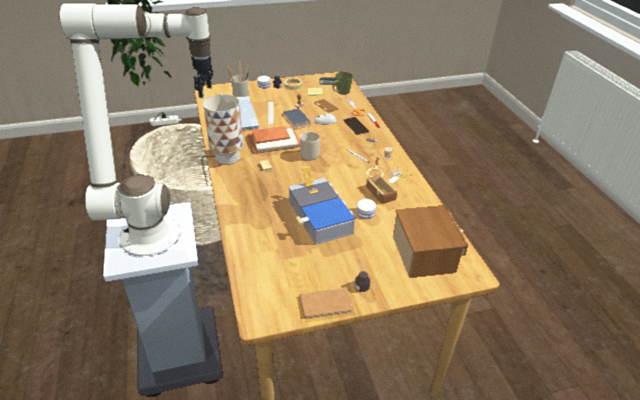

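Top: box around (316,201), knob near (344,231), hasp tip near (268,205) folded left, staple at (293,203). Cup at (180,178). Zooming in for accuracy.

Run:
```python
import cv2,numpy as np
a=cv2.imread("pics/top0.png")[160:270,250:380]; b=cv2.imread("pics/side0.png")[155:255,270:370]
cv2.imwrite("pics/z.png",np.hstack([cv2.resize(a,None,fx=3.5,fy=3.5,interpolation=2)[:350],cv2.resize(b,None,fx=3.4,fy=3.5,interpolation=2)]))
```

```text
(no output)
```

View pics/z.png

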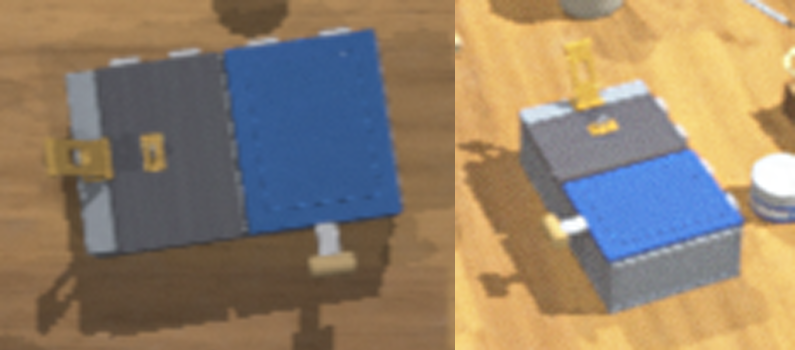

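Zoom: lid corners top crop (400,213),(373,30),(223,50),(248,232); knob (332,263); hasp tip (50,157) in top, (578,43) in side. Fit pose.

```bash
cat > h.py <<'E'
import numpy as np,cv2
from bench import arm
from scipy.spatial.transform import Rotation as R
from scipy.optimize import least_squares
def proj(n,P):
    c=arm.camera_params(n); f=200/np.tan(np.radians(c['fov_y']/2))
    K=np.array([[f,0,c['cx']],[0,f,c['cy']],[0,0,1.]])
    return cv2.projectPoints(np.array(P,float).reshape(-1,3),c['rvec'],c['tvec'],K,None)[0][:,0]
def w(p,P): # box->world
    return R.from_euler('z',p[2]).apply(P)+[p[0],p[1],0]
E
python3 - <<'E'
from h import *
T=lambda x,y:(250+x/3.5-.36,160+y/3.5-.36)
S=lambda x,y:(270+(x-455)/3.4-.36,155+y/3.5-.36)
lid=[(-77,-127,73),(77,-127,73),(77,-2,73),(-77,-2,73)]
A=lid+[(-75,130,73),(75,130,73),(-110,-64.5,73)]
a=[T(400,213),T(373,30),T(223,50),T(248,232),T(92,254),T(67,72),T(332,262)]
B=lid+[(-75,130,73),(-75,-130,0),(75,-130,0),(-110,-64.5,71)]
b=[S(610,257),S(742,220),S(690,150),S(565,180),S(520,110),S(612,311),S(738,275),S(555,229)]
def tip(q): return (0,104-0+0+66*np.cos(q)*-1,76.5+66*np.sin(q)+3)
def res(p,which='ab'):
    r=[]
    if 'a' in which: r+=[proj('top',w(p,A))-a, proj('top',w(p,tip(p[3])))-[T(49,157)]]
    if 'b' in which: r+=[proj('side',w(p,B))-b, proj('side',w(p,tip(p[3])))-[S(578,43)]]
    return np.vstack(r).ravel()
for k in('ab','a','b'):
    s=least_squares(res,[400,0,0,2],args=(k,),loss='soft_l1'); print(k,s.x.round(3)); print(s.fun.reshape(-1,2).round(1).tolist())
    if k=='ab':
        p=s.x; np.save('p.npy',p)
print('tip',w(p,tip(p[3])),'hinge',w(p,(0,104,76.5)),'home',w(p,(0,38,79.5)),'knob',w(p,(-110,-64.5,69)))
for z in (41,):
    pass
E
```

```text
ab [ 6.11019e+02 -4.69180e+01  1.46000e-01 -4.08900e+00]
[[0.7, -0.7], [0.1, -1.4], [-0.1, -1.0], [0.3, 0.1], [-1.5, -0.4], [-0.9, -0.2], [-0.0, 0.0], [0.1, -0.7], [-1.0, 0.7], [0.3, -0.0], [0.3, -0.6], [-1.6, 1.0], [-1.1, 0.1], [-1.1, 1.1], [0.1, 0.2], [-0.7, 0.4], [-1.0, 0.1]]
a [609.54  -47.287   6.426 -98.323]
[[0.8, -0.0], [0.4, -0.8], [0.1, -0.5], [0.4, 0.6], [-1.5, 0.0], [-0.7, 0.2], [0.0, 0.6], [-0.0, -0.2]]Traceback (most recent call last):
  File "<stdin>", line 16, in <module>
    return func(*args, **kwargs)
    result = trf(vector_fun.fun, vector_fun.jac, x0, f0, J0, lb, ub, ftol, xtol,
                 gtol, max_nfev, x_scale, loss_function, tr_solver,
                 tr_options.copy(), verbose, callback=callback_wrapped)
    return trf_no_bounds(
        fun, jac, x0, f0, J0, ftol, xtol, gtol, max_nfev, x_scale,
        loss_function, tr_solver, tr_options, verbose, callback=callback)
    J = jac(x)
    self._update_jac()
    ~~~~~~~~~~~~~~~~^^
    self.J = self.jac_wrapped(xp_copy(self.x), f0=self.f)
             ~~~~~~~~~~~~~~~~^^^^^^^^^^^^^^^^^^^^^^^^^^^^
    J, dc
[... 348 characters left out ...]
ded, method,
                             ^^^^^^^^^^^^^^^^^^^^^^
                             mf)
                             ^^^
    df = [f_eval - f0 for f_eval in f_evals]
                                    ^^^^^^^
    f = np.atleast_1d(self.fun(x, *self.args, **self.kwargs))
                      ~~~~~~~~^^^^^^^^^^^^^^^^^^^^^^^^^^^^^^
    return np.atleast_1d(self.fun(x))
                         ~~~~~~~~^^^
    return self.f(x, *self.args, **self.kwargs)
           ~~~~~~^^^^^^^^^^^^^^^^^^^^^^^^^^^^^^
  File "<stdin>", line 13, in res
  File "h.py", line 6, in proj
    c=arm.camera_params(n); f=200/np.tan(np.radians(c['fov_y']/2))
ValueError: time passes only in moves, steps and waits
```

Run:
```python
from h import *
from scipy.optimize import least_squares
# vase: base centre pixel side (229,158), rim centre side (221,100), rim centre top (~107,308)
s=least_squares(lambda v:np.r_[(proj('side',[v[0],v[1],0])-[229,157]).ravel(),(proj('side',v)-[221,101]).ravel()],[350,450,200],diff_step=1e-2,x_scale=100,max_nfev=15)
print('vase',s.x,s.fun)
p=[611.02,-46.92,.146]
print(proj('top',s.x), proj('top',[278,559,231]),[(np.round(w(p,q),1)).tolist() for q in [(0,142.6,130),(0,104,76.5),(0,38,79.5),(-110,-64.5,69)]])
st=arm.read_state(); print(R.from_quat(st['ee_rot']).as_matrix().round(3),st['position'])
```

```text
vase [333.85100349 425.01069444 269.28420935] [-0.92987616  0.10279637  0.85824712 -0.09486843]
[[108.55074662 307.28814552]] [[ 59.41132155 328.68453785]] [[590.3, 94.2, 130.0], [595.9, 56.0, 76.5], [605.5, -9.3, 79.5], [511.6, -126.7, 69.0]]
[[ 0.895 -0.446 -0.001]
 [-0.446 -0.895 -0.002]
 [ 0.     0.002 -1.   ]] [278.23229637 559.07198729 230.33155217]
```

Emit:
drive_tool([
  [1, 0, 0, -50, 0],
  [1, 0, 0, -100, 0],
  [1, 0, 0, -130, 0],
  [1, 0, 0, -130, 0],
  [1, 45, 24, -130, -8],
  [1, 90, 48, -130, -16],
  [1, 135, 72, -130, -24],
  [1, 180, 96, -130, -32],
  [1, 225, 120, -130, -35],
  [1, 270, 144, -130, -35],
  [1, 315, 168, -130, -35],
  [1, 360, 192, -130, -35],
])

```text
clock: 1.3
position: [510.7, 231.9, 360.0]
ee_rot: [0.997, 0.075, -0.001, 0.0]
contact_force: [1.1, 1.6, -0.1]
gripper_width: -0.0
grasp_force: 0.0
```

Emit:
drive_tool([
  [1, 20, 40, 0, 0],
  [1, 40, 80, 20, 0],
  [1, 55, 110, 50, 0],
  [1, 55, 110, 100, 0],
  [1, 55, 110, 150, 0],
  [1, 55, 110, 200, 0],
  [1, 55, 110, 230, 0],
  [1, 55, 110, 249, 0],
  [1, 55, 110, 249, 0],
  [1, 55, 110, 249, 0],
])

```text
clock: 2.3
position: [581.1, 133.1, 112.0]
ee_rot: [0.997, 0.075, -0.0, 0.0]
contact_force: [0.5, -0.0, 0.8]
gripper_width: -0.4
grasp_force: 0.0
```

Run:
```python
from bench import arm
import cv2,numpy as np
a=arm.get_image("top")[150:270,220:380]; b=arm.get_image("side")[140:260,250:380]
cv2.imwrite("pics/z2.png",np.hstack([cv2.resize(a,None,fx=2.75,fy=2.75,interpolation=2),cv2.resize(b,None,fx=2.75,fy=2.75,interpolation=2)]))
s=arm.read_state();print(s['position'],s['ee_rot'],s['contact_force'])
```

```text
[581.97289723 133.64273375 113.66202396] [ 9.97214059e-01  7.45824493e-02  1.19931815e-03 -3.73693394e-04] [ 0.70230875 -0.01786409  1.27065323]
```

View pics/z2.png

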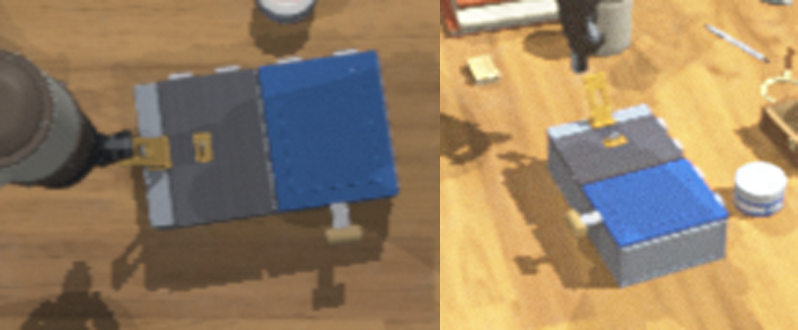

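Emit:
drive_tool([
  [1, 3, 18, 0, 0],
  [1, 3, 33, 0, 0],
  [1, 3, 48, 0, 0],
  [1, 3, 63, 0, 0],
  [1, 3, 78, 0, 0],
  [1, 3, 93, 0, 0],
  [1, 3, 103, 0, 0],
  [1, 3, 113, 0, 0],
  [1, 3, 123, 5, 0],
  [1, 3, 131, 11, 0],
  [1, 3, 137, 17, 0],
  [1, 3, 140, 23, 0],
])

```text
clock: 3.6
position: [604.6, -0.6, 86.8]
ee_rot: [0.997, 0.074, 0.0, -0.004]
contact_force: [-1.7, 20.5, -3.3]
gripper_width: 0.1
grasp_force: 10.6
```

Run:
```python
from bench import arm
import cv2,numpy as np
a=arm.get_image("top")[150:270,220:380]; b=arm.get_image("side")[140:260,250:380]
cv2.imwrite("pics/z3.png",np.hstack([cv2.resize(a,None,fx=2.75,fy=2.75,interpolation=2),cv2.resize(b,None,fx=2.75,fy=2.75,interpolation=2)]))
s=arm.read_state();print(s['position'],s['ee_rot'],s['contact_force'])
d=s['position'][:2]-[611.02,-46.92];c,q=np.cos(.146),np.sin(.146);print(c*d[0]+q*d[1],-q*d[0]+c*d[1])
```

```text
[ 6.04511440e+02 -4.67411491e-01  8.64756316e+01] [ 9.97240153e-01  7.41773933e-02 -1.16631429e-04 -3.12700046e-03] [-1.7333553  17.11901553 -3.60423798]
0.31869386834837865 46.90525313167953
```

View pics/z3.png

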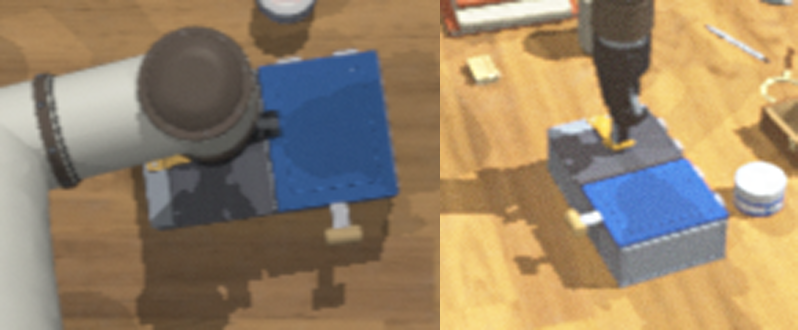

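Emit:
drive_tool([
  [1, 0, 0, -15, 0],
  [1, 0, 3, -25, 0],
  [1, 0, 7, -25, 0],
  [1, 0, 7, -15, 0],
  [1, 0, 7, -5, 0],
  [1, 0, 7, 0, 0],
  [1, 0, 7, 3, 0],
  [1, 0, 7, 5, 0],
  [1, 0, 7, 7, 0],
  [1, 0, 7, 7, 0],
  [1, 0, 7, 7, 0],
])

```text
clock: 4.8
position: [604.8, -2.0, 79.6]
ee_rot: [0.997, 0.075, 0.0, -0.006]
contact_force: [-6.7, 33.9, -2.8]
gripper_width: -0.2
grasp_force: 17.1
```

Run:
```python
from bench import arm
import cv2,numpy as np
b=arm.get_image("side")[140:260,250:380]
cv2.imwrite("pics/z4.png",cv2.resize(b,None,fx=4,fy=4,interpolation=2))
s=arm.read_state();print(s['position'],s['ee_rot'],s['contact_force'])
d=s['position'][:2]-[611.02,-46.92];c,q=np.cos(.146),np.sin(.146);print(c*d[0]+q*d[1],-q*d[0]+c*d[1])
```

```text
[604.81762465  -2.00206736  79.60825042] [ 9.97191972e-01  7.46409134e-02  1.14482838e-04 -6.07383290e-03] [-5.11530206 33.07809948 -3.28832556]
0.3983567603394489 45.34238022773719
```

View pics/z4.png

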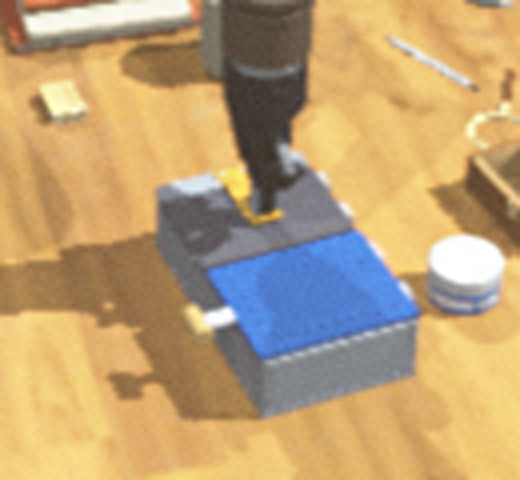

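Emit:
drive_tool([
  [1, 0, -6, 0, 0],
  [1, 0, -12, 0, 0],
  [1, 0, -12, 2, 0],
  [1, 0, -12, 2, 0],
  [1, 0, -12, -15, 0],
  [1, 0, -12, -50, 0],
  [1, -30, -12, -90, 0],
  [-1, -70, 20, -90, 0],
  [-1, -110, 60, -90, 0],
  [-1, -135, 100, -90, 0],
  [-1, -135, 100, -90, 0],
])

```text
clock: 5.95
position: [483.9, -134.7, 172.5]
ee_rot: [0.997, 0.071, -0.001, 0.0]
contact_force: [-0.2, 0.8, 0.3]
gripper_width: 58.5
grasp_force: 0.0
```

Run:
```python
from bench import arm
import cv2,numpy as np
a=arm.get_image("top")[150:270,220:380]; b=arm.get_image("side")[140:260,250:380]
cv2.imwrite("pics/z5.png",np.hstack([cv2.resize(a,None,fx=2.75,fy=2.75,interpolation=2),cv2.resize(b,None,fx=2.75,fy=2.75,interpolation=2)]))
s=arm.read_state();print(s['position'],s['ee_rot'],s['contact_force'])
d=s['position'][:2]-[611.02,-46.92];c,q=np.cos(.146),np.sin(.146);print(c*d[0]+q*d[1],-q*d[0]+c*d[1])
```

```text
[ 486.52230405 -132.56499013  172.61293589] [9.97364354e-01 7.25552149e-02 2.59522187e-04 1.36333028e-04] [ 0.47142477 -0.17058634 -0.03555942]
-135.63294758358438 -66.62164934804288
```

View pics/z5.png

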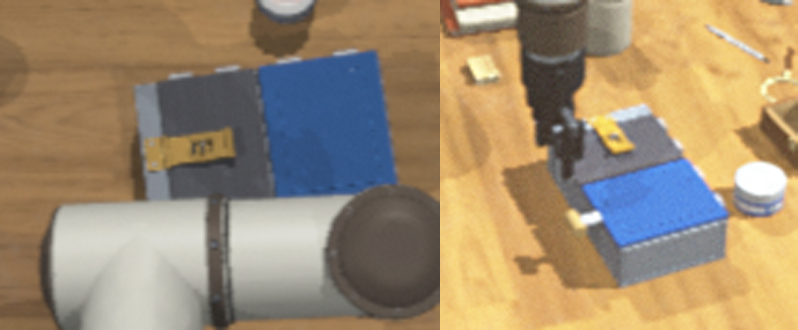

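Strap lies to the right over the staple. Triangulating the roll to confirm it is fully down.

Run:
```python
from h import *
p=[611.02,-46.92,.146]
b=arm.get_image("side");t=arm.get_image("top")
def ov(im,n,x0,y0,x1,y1,f):
    o=cv2.resize(im[y0:y1,x0:x1],None,fx=f,fy=f,interpolation=2)
    for q,col in((0,(0,255,0)),(.12,(0,0,255)),(.25,(255,0,255))):
        for x in(-15,15):
            P=w(p,(x,104-66*np.cos(q)-4,76.5+66*np.sin(q)+3))
            u=(proj(n,P)[0]-[x0,y0]+.5)*f
            cv2.circle(o,tuple(u.astype(int)),2,col,-1)
    return o
cv2.imwrite("pics/z6.png",np.hstack([ov(t,'top',260,180,320,230,6),ov(b,'side',290,170,340,220,6)]))
```

```text
(no output)
```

View pics/z6.png

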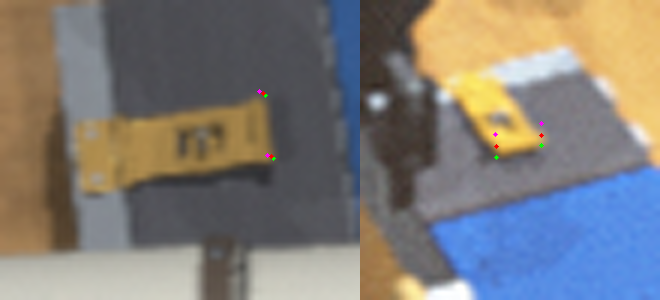

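Markers for 0 rad (green) sit on the strap's end in both views: hasp is home. Now down onto the knob.

Emit:
drive_tool([
  [-1, 12, -2, 0, 0],
  [-1, 24, -2, 0, 0],
  [-1, 24, -2, 40, 0],
  [-1, 24, -2, 80, 0],
  [-1, 24, -2, 110, 0],
  [-1, 24, -2, 119, 0],
  [-1, 24, -2, 119, 0],
  [-1, 24, -2, 119, 0],
])

```text
clock: 6.95
position: [512.5, -124.7, 54.4]
ee_rot: [0.997, 0.075, 0.001, 0.0]
contact_force: [1.0, -0.6, 0.3]
gripper_width: 85.1
grasp_force: 0.0
```

Run:
```python
from bench import arm
import cv2,numpy as np
b=arm.get_image("side")[160:250,260:370]
cv2.imwrite("pics/z7.png",cv2.resize(b,None,fx=6,fy=6,interpolation=2))
s=arm.read_state();print(s['position'],s['ee_rot'],s['contact_force'],s['gripper_width'])
d=s['position'][:2]-[611.02,-46.92];c,q=np.cos(.146),np.sin(.146);print(c*d[0]+q*d[1],-q*d[0]+c*d[1])
```

```text
[ 512.60667988 -124.7609178    54.85767789] [9.97184192e-01 7.49710501e-02 1.72683655e-03 2.15940710e-04] [ 0.1267393  -0.66372028 -0.58590726] 85.45240102572818
-108.6907345674896 -62.69540877290585
```

View pics/z7.png

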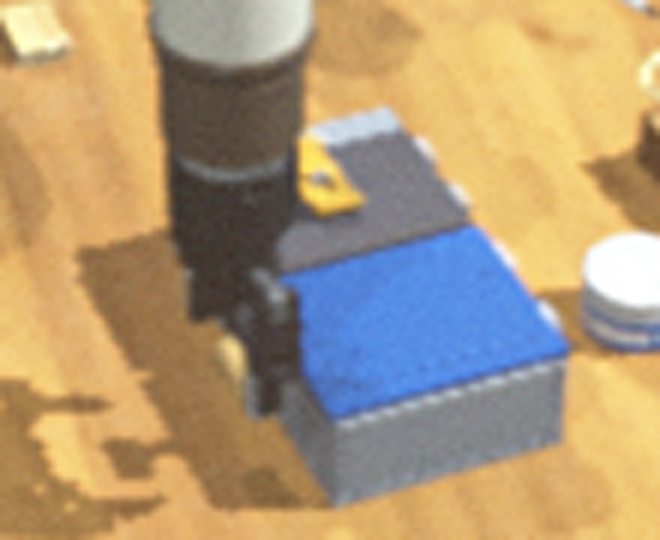

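Run:
```python
from h import *
p=[611.02,-46.92,.146]
f=lambda P:((proj('side',w(p,P))-[260,160]+.5)*6).round(0).tolist()
print('knob right end c/front/top/bot',f([(-110,-82.5,69),(-119,-82.5,69),(-110,-82.5,78),(-110,-82.5,60)]))
print('stem/lid front edge right',f([(-77,-127,73)]))
print('finger bottom outer corners',f([(-108.7-11,-62.7-57,54.5),(-108.7+11,-62.7-57,54.5),(-108.7-11,-62.7-42.5,54.5)]))
# colour centroid of the wood knob in first top image
```

```text
knob right end c/front/top/bot [[245.0, 387.0], [230.0, 391.0], [245.0, 376.0], [245.0, 399.0]]
stem/lid front edge right [[328.0, 416.0]]
finger bottom outer corners [[254.0, 451.0], [289.0, 441.0], [244.0, 435.0]]
```

Emit:
drive_tool([
  [-1, -1, 2, 0, 0],
  [0, -1, 2, 0, 0],
  [1, -1, 2, 0, 0],
  [1, -1, 2, 0, 0],
  [1, -1, 2, 0, 0],
  [1, -1, 2, 0, 0],
  [1, -1, 2, 0, 0],
  [1, -1, 2, 0, 0],
])

```text
clock: 7.8
position: [510.3, -128.4, 53.9]
ee_rot: [0.997, 0.075, 0.0, 0.001]
contact_force: [-1.1, -6.0, 0.9]
gripper_width: 34.6
grasp_force: 62.6
```

Emit:
drive_tool([
  [1, 0, 1, -12, 0],
  [1, 2, 1, -25, 0],
  [1, 4, 1, -37, 0],
  [1, 7, 1, -50, 0],
  [1, 11, 1, -62, 0],
  [1, 16, 1, -73, 0],
  [1, 21, 1, -85, 0],
  [1, 27, 1, -96, 0],
  [1, 34, 1, -106, 0],
  [1, 42, 1, -116, 0],
  [1, 51, 1, -125, 0],
  [1, 60, 1, -134, 0],
])

```text
clock: 9.0
position: [568.3, -120.0, 187.7]
ee_rot: [0.997, 0.074, -0.002, 0.0]
contact_force: [0.1, -3.4, -1.0]
gripper_width: 34.7
grasp_force: 62.3
```

Emit:
drive_tool([
  [1, 2, 0, -2, 0],
  [1, 4, 0, -4, 0],
  [1, 4, 0, -4, 0],
  [1, 4, 0, -4, 0],
  [1, 4, 0, -4, 0],
  [1, 4, 0, -4, 0],
  [1, 4, 0, -4, 0],
  [1, 4, 0, -4, 0],
])

```text
clock: 9.8
position: [572.1, -119.4, 191.0]
ee_rot: [0.997, 0.074, -0.001, 0.0]
contact_force: [-3.2, -4.6, 1.5]
gripper_width: 34.8
grasp_force: 62.6
```

Run:
```python
from h import *
p=[611.02,-46.92,.146]
b=arm.get_image("side")
o=cv2.resize(b[120:240,250:370],None,fx=5,fy=5,interpolation=2)
for q,col in((.75,(0,0,255)),(.873,(0,255,0)),(.99,(255,0,255))):
    for y in(-127,-2):
        P=w(p,(70-147*np.cos(q)-4*np.sin(q)*-1,y,69+147*np.sin(q)+4*np.cos(q)))
        cv2.circle(o,tuple(((proj('side',P)[0]-[250,120]+.5)*5).astype(int)),3,col,-1)
cv2.imwrite("pics/z8.png",o)
s=arm.read_state();print(s['clock'],s['position'],s['contact_force'],s['gripper_width'],s['grasp_force'],np.abs(s['joint_vel']).max())
```

```text
9.85 [ 572.11699886 -119.406396    191.02415754] [-2.07509821 -5.2196549   0.61746462] 34.664507382113115 62.56872296333313 0.0013945413855562185
```

View pics/z8.png

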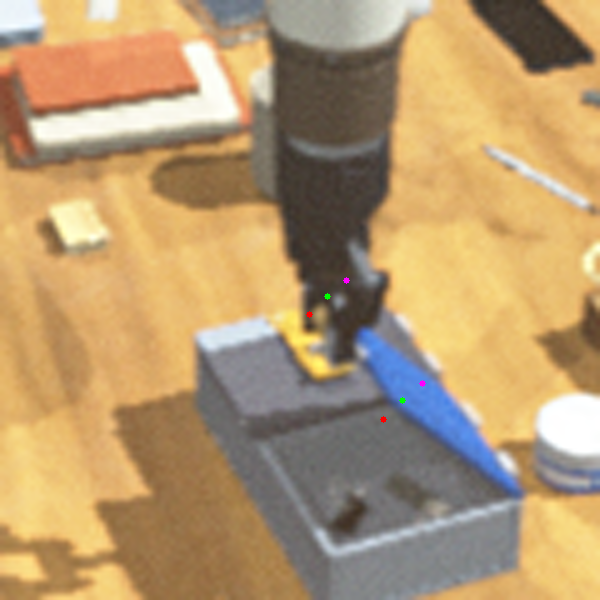

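The lid's front corner is at about (402,400), right on the 50° marker. The knob is gripped, the hasp is still flat and the arm is still.

```bash
python3 -c "
from bench import arm
print(arm.job_done())"
```

```text
the job is handed in; nothing more can be done
None
```

The job is handed in (no verdict came back): the hasp lies flat over its staple, and the arm is holding the blue lid still by its knob at about 50°. No bystander was approached.

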